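# Clip the peg box shut crosswise

## Robot

A 7-joint arm with a two-finger parallel gripper is mounted at the origin on the work surface. World frame = base frame: x ahead of the robot, y to its left, z up, the work surface at z = 0. Lengths are in mm, angles in rad, forces in N, time in s.
With the tool pointing down it reaches from about 425 to 925 mm from the base axis. Payload 6.8 kg.
Tool frame: the origin (TCP) lies at the very end of the fingers, on their centre line; the grasp point (between the pads) lies 19 mm behind it; z points along the fingers, y is the line along which they close (so a half turn about z gives the same grasp; the last joint's range is limited). The gripper opens to 85 mm and grips with 20 to 120 N. Pads are 22 mm wide; open, the fingers measure 114 mm over their backs; the gripper's body (76 mm by 85 mm) begins 54 mm behind the grasp point. The pads swing forward as they close: fully open they stand 13 mm farther back than shut.
Start: joints at [-1.453, 0.477, 0.022, 1.555, -0.011, 1.109, -0.083], TCP at [151.117, 657.884, 192.708] pointing down, gripper open.
Joint ranges: [-2.96, 2.96], [-0.34, 2.1], [-1.41, 1.46], [0.24, 2.44], [-1.37, 4.51], [0.17, 1.92], [-2.96, 2.96]. Speed limits (rad/s): [2.39, 2.39, 3.14, 3.14, 3.14, 3.14, 3.14].

## Interface

Orientations are given as a unit quaternion [w, x, y, z].
In Python, from plant import manip, imaging, ticket gives the robot as it stands.
- The arm moves only by the tool apply_moves, never from a script. Its argument "moves" is a list that holds one entry, the list of rows, each a list of 6 numbers: the shift along the tool's x, y, z in units of 50 cm (1.0 is 50 cm), then the turn, a rotation vector about the tool's x, y, z in units of 180 degrees (1.0 is 180 degrees). In form: [[[dx, dy, dz, wx, wy, wz], ...]]. A call has exactly 5 rows; each row shifts and turns the commanded pose from where the row before left it, along the tool's axes as they then stand; what a row does not reach is not made up. A row lasts 1/12 s, in which the tool goes at most 41.7 mm and 7.16 degrees, less where a joint would pass 70% of its speed; a pose out of reach is approached as far as the arm can. A call with a number of a shift or a turn outside -1 to 1 is refused whole. A call with a gripper value outside its range is refused whole. "gripper" is the closure, from -1 (fully open) to 1 (shut), set as the call begins (left out, the last holds). The fingers move at their own pace and stop on an object; "newtons" is the grip in N (left out, the last holds). Time passes only in rows, so rows that do not move let the fingers close, or fill a call up. It gives the time, the measured TCP pose, the force, the opening and the grip force at its end, in the units of the state.
- manip.get_obs(): the state, without advancing time (a new reading comes with each control period).
- imaging.grab_frame(name): name is "scene" or "top"; returns a dict with "pixels" (420x560x3 uint8, red, green, blue), "vertical_fov" (degrees; the focal length in pixels is half the picture's height over the tangent of half this angle, whatever the lens; pixels are square), "cx", "cy" (the principal point, pixels), "distortion" ([k1, k2, p1, p2, k3] as OpenCV has them; the pictures are not rectified), "extrinsics" (4x4, takes a point from camera to world coordinates). Camera axes: x right, y up, looking along -z (the intrinsics and any distortion apply to the point x, -y, -z); pixel columns grow to the right and rows downward; lengths in mm; the calibration is good to about 2 mm. A picture is of the moment at which its call begins. There is no depth.
- ticket.job_done(): hands the job in; it is judged then, once.
Trained networks look in the newest picture that a camera, given by its name, has taken for a name from the list of things; names that differ only in an ending like _2 or _b are one class to them, and where a whole thing is asked for, a point or a joint stands for the part that bears it (a point fixed in the world has none). Each returns a list of dicts, best first, with "conf" (0 to 1); they miss things now and then, are a little off and sometimes report something else, mostly with a low value. They report only what shows in the picture. A call takes as long as a camera call.
- imaging.boxes_of(camera, query): "location" ([x, y, z] in mm, in world coordinates, good to about 4 mm: the middle of the surface that is visible of it).
- imaging.trace(camera, query): "mask" (420x560 bool, what is visible of it).
- imaging.landmark_of(camera, query): "location" ([x, y, z] in mm, in world coordinates, good to about 4 mm: a listed point, or the origin of a listed thing).
The state is a dict: "t": time; "qpos": joint angles; "dq": joint speeds; "effort": joint torques, N m; "eef_pos": TCP position; "ee_rot": TCP orientation; "force": force on the tool from outside, world axes, zero at the start; "moment": the same for the moment, N m; "finger_gap": finger opening in mm; "grasp_force": force on a finger pad.
Only numpy, scipy, OpenCV 4.12 (cv2) and the standard library are available. Lean on these libraries where they do the work, as an engineer would, in place of code of your own. Each camera call takes 0.05 s, during which the arm holds its last target. There are 200 camera calls.

## Task

Snap all four clips of the larger clear box, the one with the orange pegs in it, fully down over its rim so that the lid seats evenly: press any one first, then the diagonally opposite one, then the remaining two. Leave the smaller box alone, and the jar, mallet and hook puller where they are.

Things in the scene. Friction and masses are not known exactly. Their poses are not given: they have to be found in the camera images.
- box: Larger of two clear plastic boxes, three orange V-section pegs inside, lid on: 180 x 250 x 98 mm (x, y, z). Fixed: it does not move when pressed. Origin: centre of its underside; y along its long side, x away from the robot (yaw within 0.3 rad). Four identical grey clips are hinged on the lid's top (98 mm high) near its corners, at y = +-82 mm, two on each long side.
- clip_near_left (a joint): Clip at the larger box's near-left (-x, +y) corner: flap 46 x 34 x 5 mm with a lip, hinge at box x = -58 mm, 101.5 mm above the counter, free end outwards (-x of the box). Value (rad): 0 = snapped flat, lip over the rim; starts raised, 0.5 to 0.75. Stays put until pressed; a sprung catch in the rim resists from 0.35 down (up to about 10 N) and throws it back if let go early; below about 0.12 it snaps home by itself.
- pad_near_left (a point): Middle of the upper face of the near-left (-x, +y) clip, 26 mm from its hinge: the place to press. It moves with the flap; snapped home it is 104 mm above the counter at box x = -84 mm. While raised it lies some 4 to 9 mm nearer the box's middle and up to 22 mm higher; pressing straight down there works.
- clip_near_right (a joint): Clip at the larger box's near-right (-x, -y) corner: flap 46 x 34 x 5 mm with a lip, hinge at box x = -58 mm, 101.5 mm above the counter, free end outwards (-x of the box). Value (rad): 0 = snapped flat, lip over the rim; starts raised, 0.5 to 0.75. Stays put until pressed; a sprung catch in the rim resists from 0.35 down (up to about 10 N) and throws it back if let go early; below about 0.12 it snaps home by itself.
- pad_near_right (a point): Middle of the upper face of the near-right (-x, -y) clip, 26 mm from its hinge: the place to press. It moves with the flap; snapped home it is 104 mm above the counter at box x = -84 mm. While raised it lies some 4 to 9 mm nearer the box's middle and up to 22 mm higher; pressing straight down there works.
- clip_far_left (a joint): Clip at the larger box's far-left (+x, +y) corner: flap 46 x 34 x 5 mm with a lip, hinge at box x = +58 mm, 101.5 mm above the counter, free end outwards (+x of the box). Value (rad): 0 = snapped flat, lip over the rim; starts raised, 0.5 to 0.75. Stays put until pressed; a sprung catch in the rim resists from 0.35 down (up to about 10 N) and throws it back if let go early; below about 0.12 it snaps home by itself.
- pad_far_left (a point): Middle of the upper face of the far-left (+x, +y) clip, 26 mm from its hinge: the place to press. It moves with the flap; snapped home it is 104 mm above the counter at box x = +84 mm. While raised it lies some 4 to 9 mm nearer the box's middle and up to 22 mm higher; pressing straight down there works.
- clip_far_right (a joint): Clip at the larger box's far-right (+x, -y) corner: flap 46 x 34 x 5 mm with a lip, hinge at box x = +58 mm, 101.5 mm above the counter, free end outwards (+x of the box). Value (rad): 0 = snapped flat, lip over the rim; starts raised, 0.5 to 0.75. Stays put until pressed; a sprung catch in the rim resists from 0.35 down (up to about 10 N) and throws it back if let go early; below about 0.12 it snaps home by itself.
- pad_far_right (a point): Middle of the upper face of the far-right (+x, -y) clip, 26 mm from its hinge: the place to press. It moves with the flap; snapped home it is 104 mm above the counter at box x = +84 mm. While raised it lies some 4 to 9 mm nearer the box's middle and up to 22 mm higher; pressing straight down there works.
- small_box: Bystander: smaller clear plastic box, empty, 120 x 100 x 60 mm, with two raised grey clips of its own (tips to 95 mm high). Origin: centre of underside. Fixed. To be left alone.
- jar: Bystander: glass jar with a steel cap, 72 mm across, 115 mm tall, upright and loose. Origin: centre of underside.
- mallet: Bystander: hardwood mallet lying to the left, handle 240 mm long, head 60 x 110 x 64 mm, loose. Origin: on the counter under the handle's line, 100 mm from the head's middle.
- puller: Bystander: steel hook puller lying flat, 150 mm long with an 80 mm cross handle, 14 mm high, loose. Origin: on the counter under its middle.

How it is judged:
By the outcome, as a careful person would: the job done as asked, in the order asked, and still so for the second after the job is handed in, with the robot touching nothing.
It also fails if it takes over 45 s, if anything falls off the work surface, if the arm or the gripper's body presses on something with over 40 N, if the wrist force passes 120 N, or if a joint passes its speed limit or range.

## Working session

There is one attempt and no reset: what is moved stays moved. The work goes in short steps, Python scripts to look and compute and a tool call to move; the robot and the scene stay as the last step left them, time stands still between calls to the robot, and variables do not carry over. Pictures are saved under pics/ and viewed, at most 10 in all, crops included, and the job is handed in when it is done.

Besides the shell and the picture viewer there is one more tool, called after "Request:" by a JSON object that holds its "api" and its "payload", one argument or row to a line. apply_moves: Moves the arm, as the interface text tells. Shifts and turns lie within -1 to 1; 1 stands for 50 cm of shift or 180 degrees of turn. Its arguments: {"type":"object","properties":{"moves":{"type":"array","items":{"type":"array","items":{"type":"array","items":{"type":"number"}}}},"gripper":{"type":"number"},"newtons":{"type":"number"}},"required":["moves"]}

```bash
mkdir -p pics && python3 - <<'E'
from plant import manip, imaging
import cv2, numpy as np
o=manip.get_obs(); print({k:np.round(o[k],3) for k in('t','eef_pos','ee_rot','force','finger_gap')})
for c in('scene','top'):
    f=imaging.grab_frame(c); cv2.imwrite(f'pics/{c}0.png',f['pixels'][:,:,::-1])
    for n in('box','small_box','jar','mallet','puller','pad_near_left','pad_near_right','pad_far_left','pad_far_right'):
        print(c,n,[(np.round(d['location']).tolist(),round(d['conf'],2)) for d in imaging.landmark_of(c,n)][:4])
E
```

```text
{'t': np.float64(0.0), 'eef_pos': array([151.058, 657.226, 191.759]), 'ee_rot': array([-0.   ,  0.113,  0.994, -0.001]), 'force': array([ 0.486,  0.249, -0.072]), 'finger_gap': np.float64(85.572)}
scene box [([534.0, -26.0, -4.0], 0.63)]
scene small_box [([576.0, 382.0, -1.0], 0.94), ([460.0, -116.0, 122.0], 0.23)]
scene jar [([622.0, -414.0, 4.0], 0.65)]
scene mallet []
scene puller [([614.0, -109.0, 123.0], 0.62), ([300.0, -356.0, -3.0], 0.44)]
scene pad_near_left [([455.0, 52.0, 117.0], 0.58)]
scene pad_near_right [([459.0, -116.0, 123.0], 0.8)]
scene pad_far_left [([608.0, 60.0, 122.0], 0.74)]
scene pad_far_right [([616.0, -109.0, 123.0], 0.71)]
top box [([535.0, -30.0, 2.0], 0.59), ([620.0, -109.0, 121.0], 0.28)]
top small_box [([573.0, 387.0, -2.0], 0.56)]
top jar [([625.0, -414.0, -4.0], 0.65)]
top mallet [([300.0, 386.0, -10.0], 0.56)]
top puller [([300.0, -354.0, 3.0], 0.95)]
top pad_near_left [([453.0, 49.0, 124.0], 0.73)]
top pad_near_right [([463.0, -113.0, 118.0], 0.64)]
top pad_far_left [([607.0, 55.0, 112.0], 0.68), ([537.0, -27.0, -1.0], 0.59)]
top pad_far_right [([619.0, -108.0, 118.0], 0.83), ([299.0, 384.0, -9.0], 0.18)]
```

View pics/scene0.png

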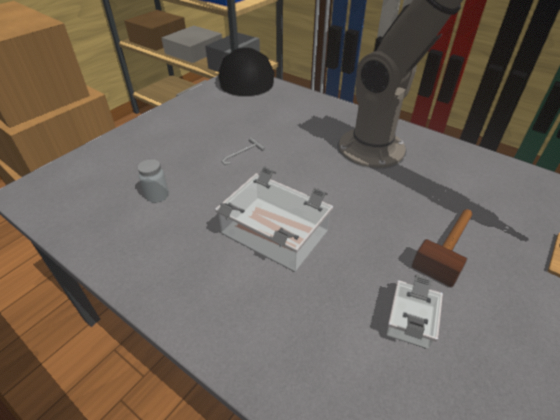

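View pics/top0.png

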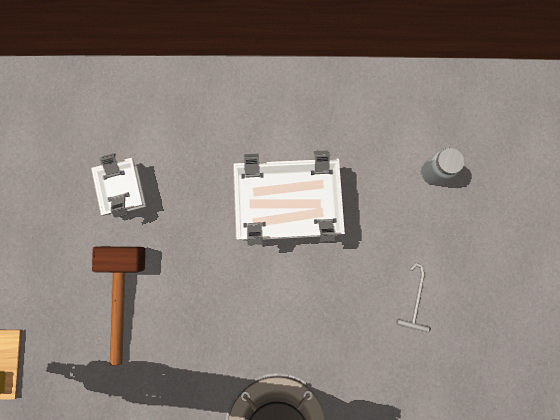

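```bash
python3 - <<'E'
import numpy as np
P=np.array([[454,50.5],[461,-114.5],[607.5,57.5],[617.5,-108.5]])
c=P.mean(0); u=(P[0]+P[2]-P[1]-P[3]); yaw=np.arctan2(-u[0],u[1]); v=P[2]+P[3]-P[0]-P[1]; print(c,yaw,np.arctan2(v[1],v[0]),np.linalg.norm(u)/2,np.linalg.norm(v)/2)
E
```

```text
[535.   -28.75] 0.051314429243642115 0.04191092740826141 165.7181341917655 155.13623045568693
```

The scene picture shows the large box at about (275,225), the small box at (415,310), the jar at (152,180) and the mallet at (450,250). In the top picture, the large box's clips are at (252,163), (321,160), (255,231) and (327,229). That agrees with the networks' pads: 166 mm apart along y, 155 mm along x while raised, yaw about 0.047. I'll shut the gripper first and line the tool up with the box.

Request:
{"api": "apply_moves", "payload": {
  "moves": [
    [[0,0,0,0,0,-0.017],[0,0,0,0,0,-0.017],[0,0,0,0,0,-0.017],[0,0,0,0,0,-0.017],[0,0,0,0,0,-0.018]]
  ],
  "gripper": 1,
  "newtons": 40
}}

```text
t: 1.42
eef_pos: [151.1, 657.9, 192.7]
ee_rot: [0.0, -0.024, 1.0, 0.0]
force: [0.5, 0.0, -0.9]
finger_gap: 25.6
grasp_force: 0.0
```

```bash
cat > h.py <<'E'
from plant import manip
import numpy as np, sys
from scipy.spatial.transform import Rotation as R
C=np.array([535,-28.75]); yaw=0.047
def go(bx,by,z):
    o=manip.get_obs(); w,x,y,zz=o['ee_rot']; r=R.from_quat([x,y,zz,w])
    c,s=np.cos(yaw),np.sin(yaw); t=np.r_[C+[c*bx-s*by,s*bx+c*by],z]
    d=r.inv().apply(t-o['eef_pos'])
    print('t',round(float(o['t']),2),'pos',np.round(o['eef_pos'],1),'tgt',np.round(t,1),'tool units',np.round(d/500,4),'F',np.round(o['force'],1),'gap',round(float(o['finger_gap']),1))
    print('tool y',np.round(r.as_matrix()[:,1],3),'z',np.round(r.as_matrix()[:,2],3))
if __name__=='__main__': go(*map(float,sys.argv[1:4]))
E
python3 h.py 79 82 150
```

```text
t 1.42 pos [151.1 657.9 192.7] tgt [610.1  56.9 150. ] tool units [-0.8604 -1.2439  0.0854] F [ 0.5  0.  -0.9] gap 25.6
tool y [-0.047  0.999  0.   ] z [ 0.  0. -1.]
```

Request:
{"api": "apply_moves", "payload": {
  "moves": [
    [[-0.043,-0.062,0,0,0,0],[-0.043,-0.062,0,0,0,0],[-0.043,-0.062,0,0,0,0],[-0.043,-0.062,0,0,0,0],[-0.043,-0.062,0,0,0,0]]
  ]
}}

```text
t: 1.83
eef_pos: [266.3, 506.3, 192.8]
ee_rot: [0.0, -0.022, 1.0, 0.0]
force: [1.0, 0.6, 0.3]
finger_gap: 0.2
grasp_force: 0.0
```

Request:
{"api": "apply_moves", "payload": {
  "moves": [
    [[-0.043,-0.062,0,0,0,0],[-0.043,-0.062,0,0,0,0],[-0.043,-0.062,0,0,0,0],[-0.043,-0.062,0,0,0,0],[-0.043,-0.062,0,0,0,0]]
  ]
}}

```text
t: 2.25
eef_pos: [380.6, 356.2, 193.0]
ee_rot: [0.0, -0.022, 1.0, 0.0]
force: [0.2, 0.2, -0.0]
finger_gap: -0.0
grasp_force: 0.0
```

Request:
{"api": "apply_moves", "payload": {
  "moves": [
    [[-0.043,-0.062,0,0,0,0],[-0.043,-0.062,0,0,0,0],[-0.043,-0.062,0,0,0,0],[-0.043,-0.062,0,0,0,0],[-0.043,-0.062,0,0,0,0]]
  ]
}}

```text
t: 2.67
eef_pos: [494.9, 206.1, 193.1]
ee_rot: [0.0, -0.022, 1.0, 0.0]
force: [1.4, 0.6, 0.1]
finger_gap: -0.0
grasp_force: 0.0
```

```bash
python3 h.py 79 82 150
```

```text
t 2.67 pos [494.9 206.1 193.1] tgt [610.1  56.9 150. ] tool units [-0.2168 -0.3084  0.0861] F [1.4 0.6 0.1] gap -0.0
tool y [-0.044  0.999  0.   ] z [ 0.001  0.001 -1.   ]
```

Request:
{"api": "apply_moves", "payload": {
  "moves": [
    [[-0.043,-0.062,0,0,0,0],[-0.043,-0.062,0,0,0,0],[-0.043,-0.062,0.02,0,0,0],[-0.043,-0.062,0.03,0,0,0],[-0.044,-0.06,0.036,0,0,0]]
  ]
}}

```text
t: 3.08
eef_pos: [610.5, 57.0, 150.4]
ee_rot: [0.001, -0.022, 1.0, 0.0]
force: [0.6, 1.7, -0.3]
finger_gap: -0.1
grasp_force: 0.0
```

Request:
{"api": "apply_moves", "payload": {
  "moves": [
    [[0,0,0,0,0,0],[0,0,0,0,0,0],[0,0,0,0,0,0],[0,0,0,0,0,0],[0,0,0,0,0,0]]
  ]
}}

```text
t: 3.5
eef_pos: [608.5, 60.4, 150.4]
ee_rot: [0.0, -0.023, 1.0, 0.001]
force: [-0.2, -0.3, -0.1]
finger_gap: 0.4
grasp_force: 0.0
```

```bash
python3 h.py 79 82 104
```

```text
t 3.5 pos [608.5  60.4 150.4] tgt [610.1  56.9 104. ] tool units [-0.0027 -0.0073  0.0928] F [-0.2 -0.3 -0.1] gap 0.4
tool y [-0.047  0.999  0.001] z [ 0.001  0.001 -1.   ]
```

Request:
{"api": "apply_moves", "payload": {
  "moves": [
    [[-0.003,-0.007,0.02,0,0,0],[0,0,0.02,0,0,0],[0,0,0.01,0,0,0],[0,0,0.01,0,0,0],[0,0,0.01,0,0,0]]
  ]
}}

```text
t: 3.92
eef_pos: [609.9, 55.2, 113.8]
ee_rot: [-0.0, -0.022, 1.0, -0.0]
force: [0.5, 0.8, 0.1]
finger_gap: 0.2
grasp_force: 0.0
```

Request:
{"api": "apply_moves", "payload": {
  "moves": [
    [[0,0,0.007,0,0,0],[0,0,0.007,0,0,0],[0,0,0.006,0,0,0],[0,0,0.004,0,0,0],[0,0,0,0,0,0]]
  ]
}}

```text
t: 4.33
eef_pos: [610.1, 55.1, 102.3]
ee_rot: [-0.0, -0.022, 1.0, -0.0]
force: [-0.3, 0.3, -0.4]
finger_gap: 0.2
grasp_force: 0.0
```

```bash
python3 h.py 79 82 104
```

```text
t 4.33 pos [610.1  55.1 102.3] tgt [610.1  56.9 104. ] tool units [-0.0001  0.0035 -0.0035] F [-0.3  0.3 -0.4] gap 0.2
tool y [-0.044  0.999 -0.   ] z [-0.001 -0.    -1.   ]
```

```bash
python3 - <<'E'
from plant import imaging
import cv2, numpy as np
a=imaging.grab_frame('top')['pixels'][130:260,210:370,::-1]
b=imaging.grab_frame('scene')['pixels'][150:280,195:355,::-1]
cv2.imwrite('pics/p1.png',cv2.resize(np.hstack([a,b]),(800,325),interpolation=cv2.INTER_CUBIC))
E
```

```text
(no output)
```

View pics/p1.png

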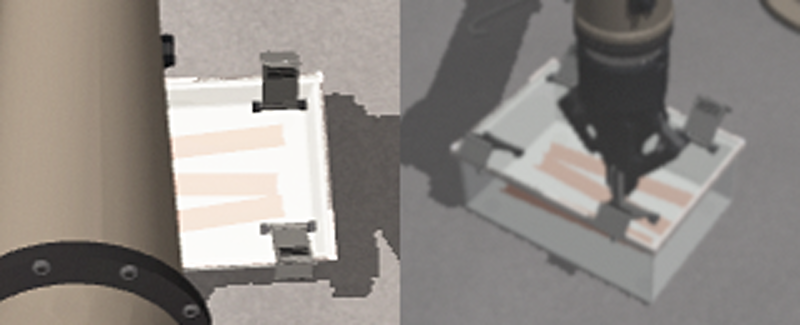

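The left half of the crop (top view) shows the arm hiding the left-hand clips. The right half (scene view) shows the closed fingers on the far-left clip at (612,215), which looks flat. I'll press a little further to confirm it by force.

Request:
{"api": "apply_moves", "payload": {
  "moves": [
    [[0,0,0.003,0,0,0],[0,0,0.003,0,0,0],[0,0,0.002,0,0,0],[0,0,0,0,0,0],[0,0,0,0,0,0]]
  ]
}}

```text
t: 4.85
eef_pos: [610.2, 55.2, 98.6]
ee_rot: [-0.0, -0.022, 1.0, 0.0]
force: [-0.1, 0.0, 0.2]
finger_gap: -0.2
grasp_force: 0.0
```

Request:
{"api": "apply_moves", "payload": {
  "moves": [
    [[0,0,-0.02,0,0,0],[0,0,-0.04,0,0,0],[0,0,-0.06,0,0,0],[0,0.08,0,0,0,0],[0,0.08,0,0,0,0]]
  ]
}}

```text
t: 5.27
eef_pos: [609.2, 132.8, 162.3]
ee_rot: [0.003, -0.019, 1.0, 0.0]
force: [0.8, 0.8, 0.0]
finger_gap: 0.4
grasp_force: 0.0
```

Request:
{"api": "apply_moves", "payload": {
  "moves": [
    [[0,0.08,0,0,0,0],[0,0.08,0,0,0,0],[0,0.08,0,0,0,0],[0,0.06,0,0,0,0],[0,0.04,0,0,0,0]]
  ]
}}

```text
t: 5.68
eef_pos: [598.0, 310.2, 159.5]
ee_rot: [0.0, -0.025, 1.0, 0.001]
force: [-0.5, -0.1, 0.7]
finger_gap: 0.2
grasp_force: 0.0
```

```bash
python3 - <<'E'
from plant import imaging
import cv2, numpy as np
a=imaging.grab_frame('top')['pixels'][130:260,210:370,::-1]
b=imaging.grab_frame('scene')['pixels'][150:280,195:355,::-1]
cv2.imwrite('pics/p2.png',cv2.resize(np.hstack([a,b]),(800,325),interpolation=cv2.INTER_CUBIC))
for c in('top','scene'):
  for n in('pad_near_left','pad_near_right','pad_far_left','pad_far_right'):
    print(c,n,[(np.round(d['location']).tolist(),round(d['conf'],2)) for d in imaging.landmark_of(c,n)][:2])
E
```

```text
top pad_near_left [([457.0, 49.0, 122.0], 0.59), ([461.0, -115.0, 116.0], 0.55)]
top pad_near_right [([462.0, -112.0, 121.0], 0.56)]
top pad_far_left [([609.0, 55.0, 117.0], 0.58)]
top pad_far_right [([619.0, -106.0, 116.0], 0.7)]
scene pad_near_left [([455.0, 49.0, 120.0], 0.56), ([296.0, -353.0, -0.0], 0.33)]
scene pad_near_right [([460.0, -116.0, 121.0], 0.69)]
scene pad_far_left [([613.0, 58.0, 123.0], 0.49)]
scene pad_far_right [([617.0, -108.0, 120.0], 0.48)]
```

View pics/p2.png

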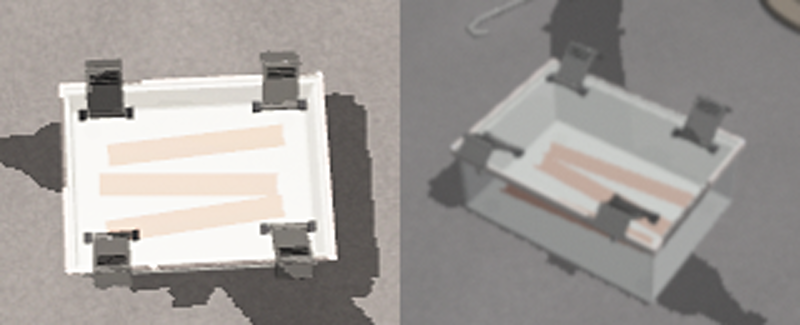

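The far-left clip in the top crop, at (105,88), looks darker and shorter than the far-right one at (280,80), so it moved. I don't know yet whether it is home. I'll project the flap model at several angles to check.

```bash
cat > ov.py <<'E'
from plant import imaging
import cv2, numpy as np
def proj(f,P):
    h=f['pixels'].shape[0]; fl=h/2/np.tan(np.radians(f['vertical_fov'])/2)
    K=np.array([[fl,0,f['cx']],[0,fl,f['cy']],[0,0,1.]]); M=np.linalg.inv(np.array(f['extrinsics']))
    q=(np.c_[np.atleast_2d(P),np.ones(len(np.atleast_2d(P)))]@M.T)[:,:3]*[1,-1,-1]
    return cv2.projectPoints(q.reshape(-1,1,3),np.zeros(3),np.zeros(3),K,np.array(f['distortion'],float))[0][:,0]
C=np.array([535,-28.75]); yaw=0.047
def b2w(p,C=C,yaw=yaw):
    p=np.atleast_2d(np.array(p,float)); c,s=np.cos(yaw),np.sin(yaw)
    return np.c_[C[0]+c*p[:,0]-s*p[:,1],C[1]+s*p[:,0]+c*p[:,1],p[:,2]]
def flap(sx,sy,th):
    return b2w([[sx*(58+r*np.cos(th)-2.5*np.sin(th)),sy*82+w,101.5+r*np.sin(th)+2.5*np.cos(th)] for r,w in((2,-17),(48,-17),(48,17),(2,17))])
def draw(cam,r0,c0,name,before,S=5):
    f=imaging.grab_frame(cam); im=f['pixels'][r0:r0+110,c0:c0+150,::-1]
    o=cv2.imread(before)[r0:r0+110,c0:c0+150]
    im=cv2.resize(im,None,fx=S,fy=S,interpolation=cv2.INTER_CUBIC)
    L=lambda P,col:cv2.polylines(im,[np.int32((proj(f,P)-[c0,r0]+.5)*S)],True,col,1)
    L(b2w([[sx*90,sy*125,98] for sx,sy in((1,1),(1,-1),(-1,-1),(-1,1))]),(255,0,255))
    for sx in(1,-1):
        for sy in(1,-1):
            L(flap(sx,sy,0),(0,255,0)); L(flap(sx,sy,.62),(0,0,255))
    cv2.imwrite(name,im)
    print(cam,'tcp press px',proj(f,[[610.2,55.2,98.6],[610,55,125]])-[c0,r0])
E
python3 - <<'E'
from ov import *
draw('top',145,220,'pics/o_top.png','pics/top0.png')
draw('scene',160,200,'pics/o_sc.png','pics/scene0.png')
E
```

```text
top tcp press px [[31.57745657 21.49775772]
 [31.17565747 18.64925553]]
scene tcp press px [[82.9486255  78.3935927 ]
 [82.99211714 70.75661235]]
```

View pics/o_top.png

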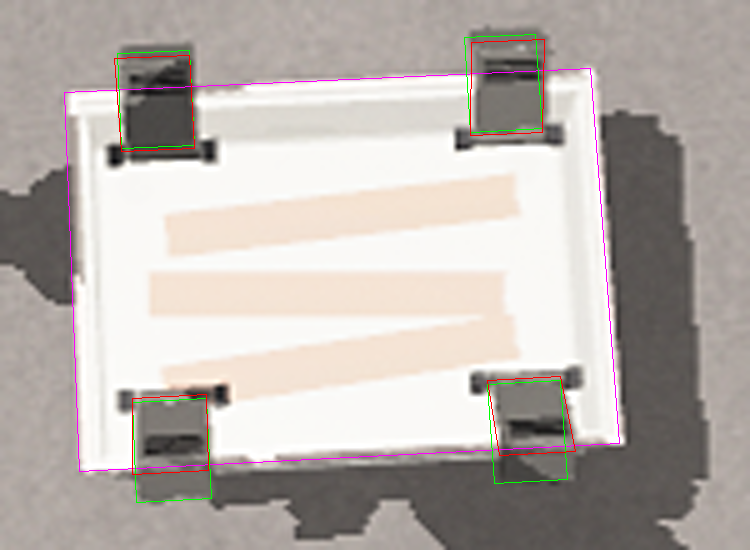

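View pics/o_sc.png

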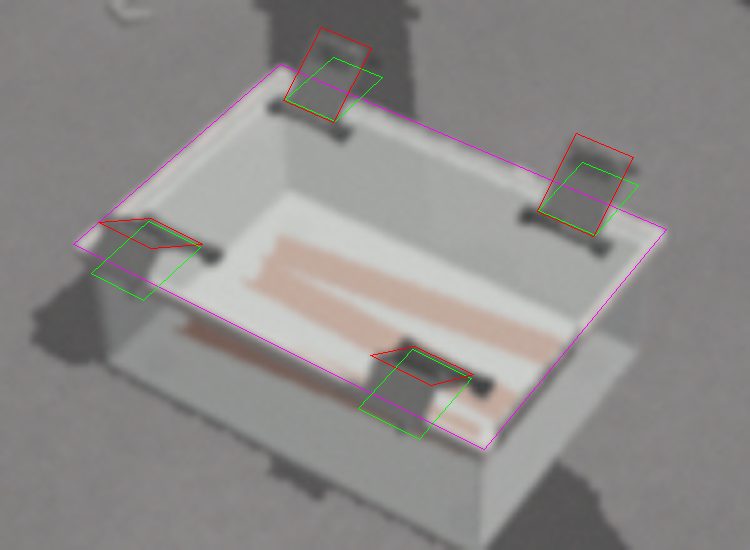

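```bash
python3 - <<'E'
from plant import imaging,manip
import cv2, numpy as np
o=manip.get_obs(); print(o['t'],o['eef_pos'])
rows=[]
for c,(r,q) in {'top':(150,238),'scene':(218,262)}.items():
    n=imaging.grab_frame(c)['pixels'][:,:,::-1]; cv2.imwrite(f'pics/{c}1.png',n)
    a=cv2.imread(f'pics/{c}0.png')[r:r+38,q:q+50]
    p=cv2.imread('pics/p1.png')
    rows.append(np.hstack([cv2.resize(x,(400,300),interpolation=cv2.INTER_NEAREST) for x in(a,n[r:r+38,q:q+50])]))
cv2.imwrite('pics/cmp.png',np.vstack(rows))
E
```

```text
6.2833 [599.448879   304.13246308 158.83804238]
```

View pics/cmp.png

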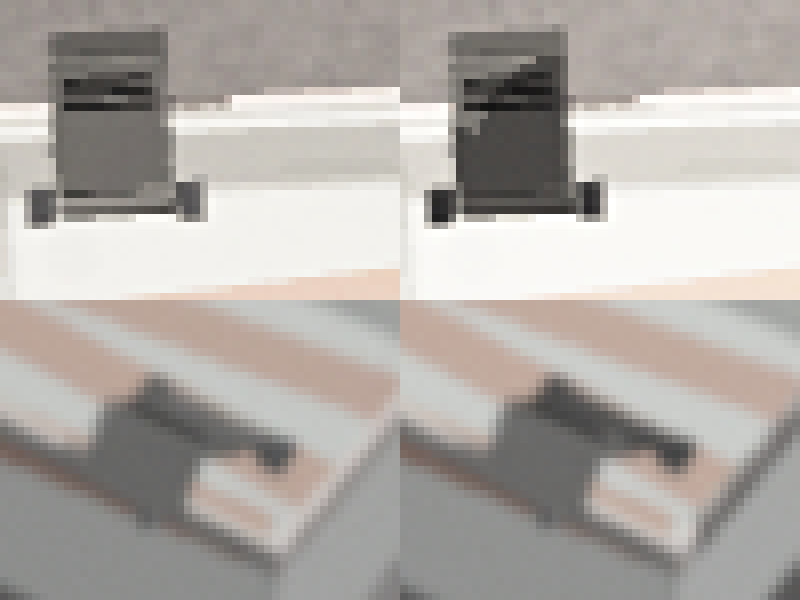

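The far-left clip is unchanged, at (110,110) in both top crops and (150,450) in both scene crops; only its shading differs. The force stayed at zero down to z = 98.6. So the shut finger ends must really sit higher than the TCP reading by some 20 mm or more, as the earlier scene crop also suggested. I'll go back and probe lower, watching the force.

```bash
python3 h.py 79 82 105
```

```text
t 6.38 pos [599.3 304.6 158.8] tgt [610.1  56.9 105. ] tool units [ 2.000e-04 -4.958e-01  1.075e-01] F [-0.2  0.5 -0.2] gap 0.3
tool y [-0.044  0.999  0.   ] z [-0.  0. -1.]
```

Request:
{"api": "apply_moves", "payload": {
  "moves": [
    [[0,-0.08,0,0,0,0],[0,-0.08,0,0,0,0],[0,-0.08,0,0,0,0],[0,-0.08,0,0,0,0],[0,-0.08,0,0,0,0]]
  ]
}}

```text
t: 6.8
eef_pos: [607.9, 103.2, 158.8]
ee_rot: [0.0, -0.022, 1.0, 0.0]
force: [0.2, -0.2, 0.7]
finger_gap: -0.2
grasp_force: 0.0
```

Request:
{"api": "apply_moves", "payload": {
  "moves": [
    [[0,-0.06,0,0,0,0],[0,-0.036,0.03,0,0,0],[0,0,0.04,0,0,0],[0,0,0.03,0,0,0],[0,0,0.01,0,0,0]]
  ]
}}

```text
t: 7.22
eef_pos: [608.6, 56.5, 101.5]
ee_rot: [-0.002, -0.022, 1.0, -0.0]
force: [-0.9, -0.1, -0.0]
finger_gap: 0.2
grasp_force: 0.0
```

Request:
{"api": "apply_moves", "payload": {
  "moves": [
    [[0,0,0.004,0,0,0],[0,0,0.004,0,0,0],[0,0,0.004,0,0,0],[0,0,0,0,0,0],[0,0,0,0,0,0]]
  ]
}}

```text
t: 7.63
eef_pos: [610.7, 57.4, 98.3]
ee_rot: [0.001, -0.022, 1.0, 0.0]
force: [0.5, 0.9, 0.4]
finger_gap: -0.2
grasp_force: 0.0
```

```bash
python3 h.py 79 82 95; python3 - <<'E'
from ov import *
ims=[]
from plant import manip
p=manip.get_obs()['eef_pos']
f=imaging.grab_frame('scene'); u=proj(f,[p])[0]; r,c=int(u[1])-40,int(u[0])-40
im=cv2.resize(f['pixels'][r:r+75,c:c+80,::-1],None,fx=8,fy=8,interpolation=cv2.INTER_CUBIC)
cv2.circle(im,tuple(np.int32((u-[c,r]+.5)*8)),4,(0,0,255),-1)
cv2.imwrite('pics/tip.png',im); print((u-[c,r])*8)
E
```

```text
t 7.63 pos [610.7  57.4  98.3] tgt [610.1  56.9  95. ] tool units [ 0.0012 -0.0011  0.0066] F [0.5 0.9 0.4] gap -0.2
tool y [-0.045  0.999  0.   ] z [ 0.001  0.    -1.   ]
[324.74540674 327.98142102]
```

View pics/tip.png

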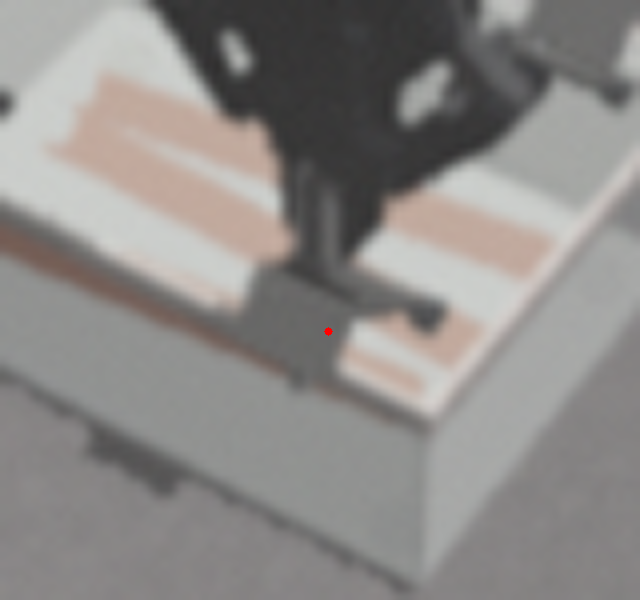

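The finger ends stop around (325,270), right at the flap's raised edge. The nominal TCP (red, at (328,331)) is about 25 mm lower, so the fingers have not reached the flap yet. I'll go lower in small steps.

Request:
{"api": "apply_moves", "payload": {
  "moves": [
    [[0,0,0.004,0,0,0],[0,0,0.004,0,0,0],[0,0,0.004,0,0,0],[0,0,0,0,0,0],[0,0,0,0,0,0]]
  ]
}}

```text
t: 8.1
eef_pos: [610.0, 57.1, 91.5]
ee_rot: [-0.0, -0.022, 1.0, -0.0]
force: [-0.2, -0.2, 0.1]
finger_gap: 0.3
grasp_force: 0.0
```

Request:
{"api": "apply_moves", "payload": {
  "moves": [
    [[0,0,0.003,0,0,0],[0,0,0.003,0,0,0],[0,0,0.003,0,0,0],[0,0,0,0,0,0],[0,0,0,0,0,0]]
  ]
}}

```text
t: 8.52
eef_pos: [610.1, 57.1, 87.0]
ee_rot: [-0.0, -0.022, 1.0, -0.0]
force: [0.6, -0.3, -0.6]
finger_gap: 0.1
grasp_force: 0.0
```

Request:
{"api": "apply_moves", "payload": {
  "moves": [
    [[0,0,0.003,0,0,0],[0,0,0.003,0,0,0],[0,0,0.003,0,0,0],[0,0,0,0,0,0],[0,0,0,0,0,0]]
  ]
}}

```text
t: 8.93
eef_pos: [610.0, 57.1, 82.5]
ee_rot: [-0.0, -0.022, 1.0, -0.0]
force: [0.1, -0.7, -0.5]
finger_gap: -0.0
grasp_force: 0.0
```

```bash
python3 - <<'E'
from ov import *
n=imaging.grab_frame('scene')['pixels'][:,:,::-1].astype(int); o=cv2.imread('pics/scene0.png').astype(int)
# old vs new grey levels down the column at the flap/finger
for c in (280,283,286): print(c,'old',o[222:248,c].sum(1)//3,'\n    new',n[222:248,c].sum(1)//3)
cv2.imwrite('pics/raw_a.png',n)
for d in imaging.landmark_of('scene','pad_far_left')[:2]: print(d)
E
```

```text
280 old [183 196 197 194 180 152 122 102  93  83  78  96 103 102 101 101 101 103
 102 101 102 100  97  96 110 131] 
    new [ 63  80  79  77  77  80  80  81  82  82  82  78  78  91 103 102  98  97
  98  99  98  98  97  98 111 133]
283 old [171 183 194 198 196 183 153 125 109 102  90  79  89 101 102 102 103 103
 101 101 102 101 100  99 107 124] 
    new [ 56  60  62  69  76  80  86  87  89  89  89  89  89  84  87 102 103 101
  97  96  97  96  97  97  98 109]
286 old [167 169 178 190 198 197 195 180 149 119 105  96  84  83  98 104 117 130
 149 157 164 176 170 136 108 107] 
    new [ 56  57  58  57  56  57  59  60  59  59  58  62  74  88  84  90 100 107
 132 155 165 181 175 140 111 108]
{'location': [616.2, 60.7, 116.6], 'conf': 0.75}[ WARN:0@0.407] global loadsave.cpp:1063 imwrite_ Unsupported depth image for selected encoder is fallbacked to CV_8U.
```

```bash
python3 - <<'E'
from ov import *
from plant import manip
f=imaging.grab_frame('scene'); n=f['pixels'][:,:,::-1]
t=cv2.resize(cv2.imread('pics/tip.png'),(80,75),interpolation=cv2.INTER_AREA)
u=proj(f,[[610.7,57.4,98.3]])[0]; r,c=int(u[1])-40,int(u[0])-40
T=t[0:28,22:68]
m=cv2.matchTemplate(np.ascontiguousarray(n[r-15:r+75,c:c+90]),np.ascontiguousarray(T),cv2.TM_CCOEFF_NORMED)
_,v,_,l=cv2.minMaxLoc(m); print('gripper shift px',l[0]-22,l[1]-15,v)
p=manip.get_obs()['eef_pos']
print('expected',proj(f,[p])[0]-u, 'cam pos',np.array(f['extrinsics'])[:3,3])
print('tip expected at',proj(f,[p])[0],'body end',proj(f,[p+[0,0,73]])[0])
for th in(0,.35,.6,.75): print(th,np.round(proj(f,flap(1,1,th)),1).tolist())
# whole finger column: first non-dark row
g=n[:,:,:].mean(2); print('rows195-250 col278,281,284',[g[195:250,k].astype(int).tolist() for k in(278,281,284)])
im=cv2.resize(n[180:260,235:335],(800,600*800//800-0),interpolation=cv2.INTER_CUBIC) if 0 else cv2.resize(n[185:260,232:332],(800,600),interpolation=cv2.INTER_CUBIC)
cv2.imwrite('pics/now.png',im)
E
```

```text
gripper shift px 0 4 0.9452458024024963
expected [-0.00686649  4.15133676] cam pos [1112.29995906  415.81883432  786.06792754]
tip expected at [283.56264646 243.16126884] body end [283.77458476 222.03524322]
0 [[282.0, 229.4], [271.2, 241.3], [283.3, 247.4], [293.9, 235.2]]
0.35 [[282.2, 229.0], [272.0, 235.6], [284.2, 241.7], [294.1, 234.8]]
0.6 [[282.4, 228.8], [273.5, 231.0], [285.7, 237.0], [294.3, 234.5]]
0.75 [[282.5, 228.7], [274.6, 228.2], [286.9, 234.1], [294.4, 234.4]]
rows195-250 col278,281,284 [[53, 54, 54, 54, 56, 53, 54, 54, 53, 54, 54, 53, 53, 55, 55, 54, 54, 54, 55, 54, 55, 55, 56, 54, 56, 58, 69, 94, 115, 117, 111, 107, 108, 108, 110, 120, 120, 93, 75, 90, 103, 103, 99, 98, 97, 99, 97, 96, 97, 98, 113, 133, 142, 146, 144], [54, 54, 55, 57, 55, 55, 54, 53, 54, 54, 55, 54, 53, 55, 55, 54, 54, 53, 56, 53, 55, 55, 56, 56, 56, 55, 55, 63, 76, 74, 71, 70, 69, 70, 70, 70, 70, 71, 70, 68, 82, 101, 103, 101, 99, 98, 97, 97, 98, 98, 96, 104, 124, 140, 144], [55, 56, 55, 55, 56, 57, 55, 57, 54, 55, 56, 55, 54, 52, 55, 55, 54, 56, 53, 55, 55, 58, 57, 56, 56, 56, 55, 56, 59, 58, 65, 75, 82, 93, 97, 98, 100, 98, 99, 100, 95, 83, 93, 104, 103, 99, 97, 100, 109, 106, 99, 98, 110, 134, 144]]
```

View pics/now.png

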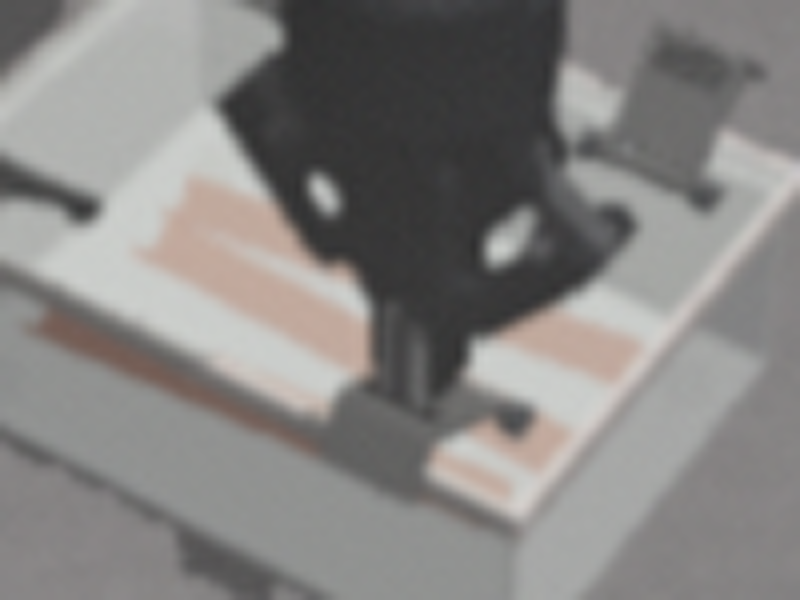

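The fingers end at (410,405) at the flap's edge. The body's end is where it should be, so the shut finger ends look shorter than the TCP claims. I'll keep stepping down under force watch.

Request:
{"api": "apply_moves", "payload": {
  "moves": [
    [[0,0,0.003,0,0,0],[0,0,0.003,0,0,0],[0,0,0.003,0,0,0],[0,0,0,0,0,0],[0,0,0,0,0,0]]
  ]
}}

```text
t: 9.5
eef_pos: [610.0, 57.1, 78.0]
ee_rot: [-0.0, -0.022, 1.0, -0.0]
force: [0.5, 0.2, -0.0]
finger_gap: -0.0
grasp_force: 0.0
```

Request:
{"api": "apply_moves", "payload": {
  "moves": [
    [[0,0,0.002,0,0,0],[0,0,0.002,0,0,0],[0,0,0.002,0,0,0],[0,0,0.002,0,0,0],[0,0,0,0,0,0]]
  ]
}}

```text
t: 9.92
eef_pos: [610.9, 57.2, 74.7]
ee_rot: [0.001, -0.022, 1.0, 0.0]
force: [0.9, -0.3, 3.4]
finger_gap: -0.1
grasp_force: 1.4
```

```bash
python3 - <<'E'
from ov import *
n=imaging.grab_frame('scene')['pixels'][:,:,::-1].astype(int); o=cv2.imread('pics/scene0.png').astype(int); a=cv2.imread('pics/raw_a.png').astype(int)
d=abs(n-a).sum(2)
print(d[226:250,264:300:2])
E
```

```text
[[  3   2   2   3   4   1  20  50  13  12  47   8   3  21  63 171 296 252]
 [  3   2   2   5   3   2  16  46   3  10  66   5   1  75 229 300 245  95]
 [  0   0   2   0   0   3  15  43   9  12  61   7   2 139 371 277  90  13]
 [  2   2   4   4   3   0  15  65  15  13  44  14   2 119 286 116  18   4]
 [  2   3   2   4   2   2  18  86  15  16  12   9   3  74  87  19   1   3]
 [  3   1   0   1   1   2  25  68  18  12   1   3  22 133   4   3   0   2]
 [  4   1   1   1   6  24 136  55   7  12  30   4  43 132   2   2   3   2]
 [  2   4  14   2   0 118 235  87  15  16  54  20  84  80   2   3   1   1]
 [  2   5  32  14   5 195 186   5  17  13  43  51 101  22   0   3   3   0]
 [  2   1  18  17  21 182  75  83  28   4   4  93  77  11   7   3   2   6]
 [  2   2   6  46  71 112  18  99  74  51  55  46  17  29  13   4   3   6]
 [  2   2   2  57 100  57  16  67  89  87  23   0  19  28  46  12   4   2]
 [  7   2   9  21  62  14  11   2  55  74  27   8  29  55  93   8   2   1]
 [  2   0   7   5   1  19   4  29  10  43  54  15  96 114  42   2   6   2]
 [  2   2   5   1  15  31  19   2  22   9  39  73 210  72   2   2   1   3]
 [  4   2   1   2  12  29  28  17   2  28  17 129 171  20   4   2   1   1]
 [  2   3   1   5  33  30  33  33  24   8  12 113  67   1   2   2   2   0]
 [  2   1   0   3  98  86  40  29  31  18  29  55  13   1   3   1   2   1]
 [  5   1   2  12 131 146  80  36  35  29  32  16   0   0   3   2   2   4]
 [  3   2   1   6 105 171 144  76  35  26  13   2   2   5   4   4   1   3]
 [  4   3   3   1  41 113 161 142  74  42  13   1   2   3   2   5   2   2]
 [  3   6   3   2   7  38 114 164 147  82  42   2   3   2   2   0   1   1]
 [  0   0   1   3   2  11  41 108 163 149  82   2   7   2   2   0   3   2]
 [  1   1   4   0   3   1   8  39 116 161  73   1   2   3   0   2   2   5]]
```

Contact: 3.4 N, a reading on the finger pads, and the flap is moving. From here I press on down in small steps.

Request:
{"api": "apply_moves", "payload": {
  "moves": [
    [[0,0,0.003,0,0,0],[0,0,0.003,0,0,0],[0,0,0.003,0,0,0],[0,0,0.003,0,0,0],[0,0,0,0,0,0]]
  ]
}}

```text
t: 10.38
eef_pos: [609.0, 57.1, 67.2]
ee_rot: [-0.001, -0.022, 1.0, -0.0]
force: [-0.5, -0.1, -1.0]
finger_gap: -0.0
grasp_force: 0.0
```

Request:
{"api": "apply_moves", "payload": {
  "moves": [
    [[0,0,0.002,0,0,0],[0,0,0.002,0,0,0],[0,0,0.002,0,0,0],[0,0,0,0,0,0],[0,0,0,0,0,0]]
  ]
}}

```text
t: 10.8
eef_pos: [609.7, 57.1, 65.5]
ee_rot: [-0.001, -0.022, 1.0, 0.0]
force: [-3.2, -0.5, 5.9]
finger_gap: -0.1
grasp_force: 2.9
```

Request:
{"api": "apply_moves", "payload": {
  "moves": [
    [[0,0,0.002,0,0,0],[0,0,0.002,0,0,0],[0,0,0.002,0,0,0],[0,0,0,0,0,0],[0,0,0,0,0,0]]
  ]
}}

```text
t: 11.22
eef_pos: [609.8, 57.2, 65.3]
ee_rot: [-0.0, -0.022, 1.0, 0.001]
force: [-12.0, -0.8, 27.7]
finger_gap: -0.1
grasp_force: 13.9
```

The reading went hard (28 N with no further travel), so the flap is on its stop. True tip height is about the reading plus 39 mm. I'll lift, check, and head for the diagonal clip, near-right.

Request:
{"api": "apply_moves", "payload": {
  "moves": [
    [[0,0,-0.02,0,0,0],[0,0,-0.06,0,0,0],[0,0,-0.06,0,0,0],[0.05,-0.052,0,0,0,0],[0.05,-0.052,0,0,0,0]]
  ]
}}

```text
t: 11.63
eef_pos: [564.5, 4.4, 134.0]
ee_rot: [0.002, -0.024, 1.0, 0.0]
force: [-0.1, -1.8, -0.4]
finger_gap: -0.1
grasp_force: 0.0
```

Request:
{"api": "apply_moves", "payload": {
  "moves": [
    [[0.05,-0.052,0,0,0,0],[0.05,-0.052,0,0,0,0],[0.05,-0.052,0,0,0,0],[0.05,-0.052,0,0,0,0],[0.016,-0.016,0,0,0,0]]
  ]
}}

```text
t: 12.05
eef_pos: [455.3, -117.9, 132.0]
ee_rot: [-0.001, -0.019, 1.0, -0.0]
force: [0.1, 0.3, -0.7]
finger_gap: -0.1
grasp_force: 0.0
```

```bash
python3 h.py -79 -82 80; python3 - <<'E'
from ov import *
n=imaging.grab_frame('scene')['pixels'][:,:,::-1]; o=cv2.imread('pics/scene0.png'); cv2.imwrite('pics/after1.png',n)
h=lambda x:cv2.resize(x[185:260,220:320],(400,300),interpolation=cv2.INTER_CUBIC)
t=imaging.grab_frame('top')['pixels'][:,:,::-1]; ot=cv2.imread('pics/top0.png')
g=lambda x:cv2.resize(x[140:215,230:330],(400,300),interpolation=cv2.INTER_CUBIC)
cv2.imwrite('pics/chk.png',np.vstack([np.hstack([h(o),h(n)]),np.hstack([g(ot),g(t)])]))
E
```

```text
t 12.05 pos [ 455.3 -117.9  132. ] tgt [ 459.9 -114.4   80. ] tool units [-0.0099  0.0068  0.1039] F [ 0.1  0.3 -0.7] gap -0.1
tool y [-0.038  0.999 -0.001] z [-0.002 -0.001 -1.   ]
```

View pics/chk.png

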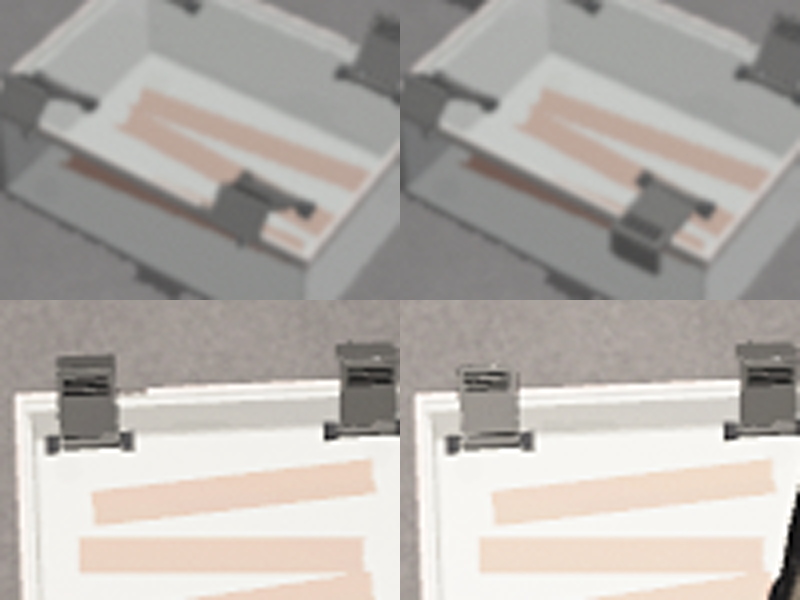

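The check picture shows the far-left clip flat, with its lip over the rim at (640,235) in the scene view and bright and flat at (488,405) in the top view. The other clips in view are unchanged. Next is near-right.

Request:
{"api": "apply_moves", "payload": {
  "moves": [
    [[0,0,0,0,0,0],[0,0,0.03,0,0,0],[0,0,0.03,0,0,0],[0,0,0.02,0,0,0],[0,0,0,0,0,0]]
  ]
}}

```text
t: 12.57
eef_pos: [459.2, -112.2, 90.3]
ee_rot: [-0.002, -0.023, 1.0, 0.0]
force: [0.3, 0.5, 0.5]
finger_gap: 0.3
grasp_force: 0.0
```

```bash
python3 h.py -79 -82 66
```

```text
t 12.57 pos [ 459.2 -112.2   90.3] tgt [ 459.9 -114.4   66. ] tool units [-0.0015 -0.0045  0.0487] F [0.3 0.5 0.5] gap 0.3
tool y [-0.047  0.999  0.   ] z [-0.003  0.    -1.   ]
```

Descend about 20 mm, then the last few millimetres.

Request:
{"api": "apply_moves", "payload": {
  "moves": [
    [[-0.001,-0.004,0.012,0,0,0],[0,0,0.01,0,0,0],[0,0,0.008,0,0,0],[0,0,0.007,0,0,0],[0,0,0.007,0,0,0]]
  ]
}}

```text
t: 12.98
eef_pos: [460.3, -115.7, 70.3]
ee_rot: [0.0, -0.022, 1.0, 0.0]
force: [-0.6, -0.3, 1.7]
finger_gap: 0.2
grasp_force: 0.7
```

Request:
{"api": "apply_moves", "payload": {
  "moves": [
    [[0,0,0.003,0,0,0],[0,0,0.003,0,0,0],[0,0,0.002,0,0,0],[0,0,0,0,0,0],[0,0,0,0,0,0]]
  ]
}}

```text
t: 13.4
eef_pos: [460.3, -115.7, 66.2]
ee_rot: [0.0, -0.022, 1.0, 0.0]
force: [0.6, -0.5, -0.6]
finger_gap: 0.0
grasp_force: 0.0
```

Request:
{"api": "apply_moves", "payload": {
  "moves": [
    [[0,0,0.002,0,0,0],[0,0,0.002,0,0,0],[0,0,0.001,0,0,0],[0,0,0,0,0,0],[0,0,0,0,0,0]]
  ]
}}

```text
t: 13.82
eef_pos: [460.6, -115.7, 65.3]
ee_rot: [0.0, -0.022, 1.0, 0.0]
force: [-6.0, 1.4, 21.1]
finger_gap: 0.1
grasp_force: 10.6
```

Same hard stop at 65.3, so near-right is home. Lift and move along y to near-left.

Request:
{"api": "apply_moves", "payload": {
  "moves": [
    [[0,0,-0.02,0,0,0],[0,0,-0.06,0,0,0],[0,0,-0.05,0,0,0],[0,0.06,0,0,0,0],[0,0.07,0,0,0,0]]
  ]
}}

```text
t: 14.23
eef_pos: [459.0, -52.3, 130.7]
ee_rot: [0.002, -0.019, 1.0, -0.0]
force: [-0.6, 0.7, -0.4]
finger_gap: 0.2
grasp_force: 0.0
```

Request:
{"api": "apply_moves", "payload": {
  "moves": [
    [[0,0.07,0,0,0,0],[0,0.07,0,0,0,0],[0,0.04,0,0,0,0],[0,0.018,0,0,0,0],[0,0,0,0,0,0]]
  ]
}}

```text
t: 14.65
eef_pos: [453.0, 50.2, 128.9]
ee_rot: [0.0, -0.024, 1.0, 0.0]
force: [0.7, -0.4, 0.5]
finger_gap: -0.3
grasp_force: 0.0
```

Request:
{"api": "apply_moves", "payload": {
  "moves": [
    [[0,0,0.03,0,0,0],[0,0,0.03,0,0,0],[0,0,0.01,0,0,0],[0,0,0,0,0,0],[0,0,0,0,0,0]]
  ]
}}

```text
t: 15.07
eef_pos: [453.0, 46.9, 93.8]
ee_rot: [-0.0, -0.021, 1.0, -0.0]
force: [-0.2, -0.8, -0.5]
finger_gap: -0.1
grasp_force: 0.0
```

```bash
python3 h.py -79 82 66;  python3 - <<'E'
from ov import *
n=imaging.grab_frame('scene')['pixels'][:,:,::-1]; o=cv2.imread('pics/scene0.png')
f=imaging.grab_frame('scene')
for th in(0,.6): print(np.round(proj(f,flap(-1,-1,th)).mean(0)),np.round(proj(f,flap(-1,-1,th))[1:3].mean(0)))
for d in imaging.trace('scene','pad_near_right')[:1]:
    ys,xs=np.where(d['mask']); print(d['conf'],xs.min(),xs.max(),ys.min(),ys.max())
cv2.imwrite('pics/after2.png',n)
E
```

```text
t 15.07 pos [453.   46.9  93.8] tgt [452.2  49.4  66. ] tool units [0.0013 0.0052 0.0556] F [-0.2 -0.8 -0.5] gap -0.1
tool y [-0.042  0.999 -0.001] z [-0.    -0.001 -1.   ]
[266. 177.] [271. 173.]
[265. 175.] [269. 167.]
0.69 256 275 173 186
```

The near-right clip's mask now tops out at row 173, as the model gives for 0 rad (167 at 0.6). Now press near-left.

Request:
{"api": "apply_moves", "payload": {
  "moves": [
    [[0.001,0.005,0.014,0,0,0],[0,0,0.012,0,0,0],[0,0,0.008,0,0,0],[0,0,0.008,0,0,0],[0,0,0.008,0,0,0]]
  ]
}}

```text
t: 15.63
eef_pos: [452.0, 50.7, 68.2]
ee_rot: [-0.0, -0.022, 1.0, -0.0]
force: [-0.1, 0.2, -0.1]
finger_gap: 0.3
grasp_force: 0.0
```

Request:
{"api": "apply_moves", "payload": {
  "moves": [
    [[0,0,0.003,0,0,0],[0,0,0.003,0,0,0],[0,0,0.001,0,0,0],[0,0,0,0,0,0],[0,0,0,0,0,0]]
  ]
}}

```text
t: 16.05
eef_pos: [452.1, 50.5, 65.4]
ee_rot: [-0.0, -0.022, 1.0, 0.0]
force: [-2.8, 0.3, 7.0]
finger_gap: -0.1
grasp_force: 3.2
```

Request:
{"api": "apply_moves", "payload": {
  "moves": [
    [[0,0,0.002,0,0,0],[0,0,0.001,0,0,0],[0,0,0,0,0,0],[0,0,0,0,0,0],[0,0,0,0,0,0]]
  ]
}}

```text
t: 16.47
eef_pos: [452.2, 50.6, 65.2]
ee_rot: [-0.0, -0.022, 1.0, 0.0]
force: [-8.1, -1.1, 24.9]
finger_gap: 0.2
grasp_force: 12.5
```

Request:
{"api": "apply_moves", "payload": {
  "moves": [
    [[0,0,-0.02,0,0,0],[0,0,-0.06,0,0,0],[0,0,-0.05,0,0,0],[-0.05,-0.052,0,0,0,0],[-0.05,-0.052,0,0,0,0]]
  ]
}}

```text
t: 16.88
eef_pos: [506.1, 2.2, 130.8]
ee_rot: [0.002, -0.025, 1.0, 0.001]
force: [1.1, 1.8, 0.0]
finger_gap: -0.1
grasp_force: 0.0
```

Request:
{"api": "apply_moves", "payload": {
  "moves": [
    [[-0.05,-0.052,0,0,0,0],[-0.05,-0.052,0,0,0,0],[-0.05,-0.052,0,0,0,0],[-0.04,-0.042,0,0,0,0],[-0.026,-0.026,0,0,0,0]]
  ]
}}

```text
t: 17.3
eef_pos: [619.4, -109.5, 128.7]
ee_rot: [0.001, -0.021, 1.0, -0.001]
force: [0.2, -0.6, 0.1]
finger_gap: 0.0
grasp_force: 0.0
```

Request:
{"api": "apply_moves", "payload": {
  "moves": [
    [[0,0,0.01,0,0,0],[0,0,0.03,0,0,0],[0,0,0.03,0,0,0],[0,0,0,0,0,0],[0,0,0,0,0,0]]
  ]
}}

```text
t: 17.72
eef_pos: [616.4, -105.6, 92.9]
ee_rot: [-0.001, -0.022, 1.0, 0.0]
force: [0.1, 0.1, -0.5]
finger_gap: 0.4
grasp_force: 0.0
```

```bash
python3 h.py 79 -82 66;  python3 - <<'E'
from ov import *
f=imaging.grab_frame('scene')
for th in(0,.6): print(np.round(proj(f,flap(-1,1,th))[1:3].mean(0)))
for k in('pad_near_left','pad_far_left'):
  for d in imaging.trace('scene',k)[:1]:
    ys,xs=np.where(d['mask']); print(k,d['conf'],xs.min(),xs.max(),ys.min(),ys.max())
E
```

```text
t 17.72 pos [ 616.4 -105.6   92.9] tgt [ 617.8 -106.9   66. ] tool units [-0.0027 -0.0029  0.0538] F [ 0.1  0.1 -0.5] gap 0.4
tool y [-0.045  0.999  0.   ] z [-0.002  0.    -1.   ]
[322. 194.]
[321. 189.]
pad_near_left 0.77 307 326 194 209
pad_far_left 0.53 272 294 229 252
```

Near-left is home (mask top at row 194, as for 0 rad). Now far-right.

Request:
{"api": "apply_moves", "payload": {
  "moves": [
    [[-0.003,-0.003,0.014,0,0,0],[0,0,0.01,0,0,0],[0,0,0.008,0,0,0],[0,0,0.008,0,0,0],[0,0,0.008,0,0,0]]
  ]
}}

```text
t: 18.28
eef_pos: [620.3, -107.6, 70.1]
ee_rot: [0.001, -0.022, 1.0, -0.0]
force: [1.3, 0.3, 1.6]
finger_gap: -0.2
grasp_force: 0.5
```

Request:
{"api": "apply_moves", "payload": {
  "moves": [
    [[0,0,0.003,0,0,0],[0,0,0.003,0,0,0],[0,0,0.002,0,0,0],[0,0,0,0,0,0],[0,0,0,0,0,0]]
  ]
}}

```text
t: 18.7
eef_pos: [618.4, -107.6, 65.6]
ee_rot: [-0.001, -0.022, 1.0, 0.0]
force: [-1.8, -0.0, 3.3]
finger_gap: -0.2
grasp_force: 1.2
```

Request:
{"api": "apply_moves", "payload": {
  "moves": [
    [[0,0,0.002,0,0,0],[0,0,0.002,0,0,0],[0,0,0,0,0,0],[0,0,0,0,0,0],[0,0,0,0,0,0]]
  ]
}}

```text
t: 19.12
eef_pos: [618.5, -107.6, 65.4]
ee_rot: [-0.0, -0.022, 1.0, 0.0]
force: [-7.4, 1.5, 16.3]
finger_gap: -0.1
grasp_force: 8.4
```

Request:
{"api": "apply_moves", "payload": {
  "moves": [
    [[0,0,-0.02,0,0,0],[0,0,-0.06,0,0,0],[0,0,-0.08,0,0,0],[0,0,-0.06,0,0,0],[0,0,-0.02,0,0,0]]
  ]
}}

```text
t: 19.53
eef_pos: [621.9, -108.4, 189.1]
ee_rot: [0.004, -0.022, 1.0, -0.0]
force: [0.6, -0.7, 0.4]
finger_gap: -0.1
grasp_force: 0.0
```

Request:
{"api": "apply_moves", "payload": {
  "moves": [
    [[0,0,0,0,0,0],[0,0,0,0,0,0],[0,0,0,0,0,0],[0,0,0,0,0,0],[0,0,0,0,0,0]]
  ]
}}

```text
t: 19.95
eef_pos: [618.0, -107.4, 182.0]
ee_rot: [-0.001, -0.022, 1.0, 0.0]
force: [0.2, -0.8, -0.2]
finger_gap: -0.4
grasp_force: 0.0
```

```bash
python3 - <<'E'
from ov import *
f=imaging.grab_frame('scene'); a=f['pixels'][:,:,::-1].astype(int)
for sx,sy,k in((1,1,'far_left'),(1,-1,'far_right'),(-1,1,'near_left'),(-1,-1,'near_right')):
  m=[np.round(proj(f,flap(sx,sy,th))[1:3].mean(0)).tolist() for th in(0,.6)]
  for d in imaging.trace('scene','pad_'+k)[:1]:
    ys,xs=np.where(d['mask']); print(k,round(d['conf'],2),xs.min(),xs.max(),ys.min(),ys.max(),m)
  print([(np.round(d['location']).tolist(),round(d['conf'],2)) for d in imaging.landmark_of('scene','pad_'+k)[:1]])
for k in('jar','mallet','puller'): print(k,[np.round(d['location']).tolist() for d in imaging.landmark_of('scene',k)[:1]])
E
```

```text
far_left 0.53 272 293 230 253 [[277.0, 244.0], [280.0, 234.0]]
[]
far_right 0.49 219 238 205 224 [[223.0, 217.0], [224.0, 207.0]]
[([626.0, -107.0, 105.0], 0.8)]
near_left 0.68 307 325 194 207 [[322.0, 194.0], [321.0, 189.0]]
[([626.0, -109.0, 104.0], 0.34)]
near_right 0.29 386 442 275 347 [[271.0, 173.0], [269.0, 167.0]]
[([450.0, -115.0, 102.0], 0.54)]
jar [[623.0, -417.0, 1.0]]
mallet [[300.0, 382.0, -6.0]]
puller [[303.0, -358.0, -0.0]]
```

All four clips read as home: pad heights of 102–105 mm where the network gave one, and masks at the 0 rad rows. The jar, mallet and puller haven't moved, and the tool is clear of everything.

```bash
python3 -c "
from plant import ticket
print(ticket.job_done())"
```

```text
the job is handed in; nothing more can be done
None
```

I pressed all four clips of the larger box home, in the order far-left, near-right (diagonally opposite), near-left, far-right, and handed the job in at about 20 s; nothing else was touched, and the final look found the jar, mallet and puller where they started.

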